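Feel a cam-lock key home, open the drilling fixture and eject the block

ROBOT

A 7-joint arm with a two-finger parallel gripper is mounted at the origin on a cart in front of the work surface, level with it; the furniture and walls round the work are solid. World frame = base frame: x ahead of the robot, y to its left, z up, the work surface at z = 0. Lengths are in m, angles in degrees, forces in N, time in s.
With the tool pointing down it reaches from about 0.35 to 0.775 m from the base axis. Payload 3.1 kg.
Tool frame: the origin (TCP) lies at the very end of the fingers, on their centre line; the grasp point (between the pads) lies 19 mm behind it; z points along the fingers, y is the line along which they close (so a half turn about z gives the same grasp; the last joint's range is limited). The gripper opens to 85 mm and grips with 20 to 120 N. Pads are 22 mm wide; open, the fingers measure 114 mm over their backs; the gripper's body (76 mm by 85 mm) begins 54 mm behind the grasp point. The pads swing forward as they close: fully open they stand 13 mm farther back than shut.
Start: joints at [69.746, 17.813, 0.802, 86.603, -0.252, 75.585, -1.558], TCP at [0.169, -0.523, 0.231] pointing down, gripper open.
Joint ranges: [-154.91, 154.91], [-16.99, 109.72], [-72.82, 74.43], [7.12, 147.25], [-82.49, 262.49], [11.32, 116.49], [-174.64, 174.64]. Speed limits (degrees/s): [159.86, 159.86, 180, 180, 180, 180, 180].

INTERFACE

Orientations are given as [roll, pitch, yaw] about the fixed x, y, z axes, in that order (R = Rz(yaw) Ry(pitch) Rx(roll)).
In Python, from station import robot, vision gives the robot as it stands (robot), with the cameras (vision). Calls block until the motion is done:
- robot.move_to(position, orientation): joint-space move of the TCP to a pose.
- robot.line_to(position, orientation=None, velocity=0.15, f_stop=None): straight line of the TCP; orientation=None keeps the orientation; velocity is the mean speed in m/s. With f_stop (N) it stops when the force on the tool has changed by that much, and returns True; else False.
- robot.move_j(angles): joint-space move.
- robot.gripper_to(opening, force=None): opening from 0.0 (shut) to 1.0 (fully open); force is the grip in N (None keeps the last); returns when the fingers have stopped.
- robot.pause(seconds).
- robot.inverse_kinematics(position, orientation): joint angles nearest the present ones, or None.
- robot.sense(): the state.
- vision.grab_frame(name): name is "scene" or "top" or "wrist"; returns the picture (420x560x3 uint8, red, green, blue); there is no depth.
- vision.calibration(name): a dict with "mtx" (3x3 intrinsics, pixels), "extrinsics" (4x4, takes a point from world to camera coordinates); the wrist camera has in their place "T_tool_cam" (4x4, takes a point from camera to tool coordinates, whose origin is the TCP and whose axes are the flange's). Camera axes: x right, y up, looking along -z (the intrinsics and any distortion apply to the point x, -y, -z); pixel columns grow to the right and rows downward; lengths in m; the calibration is good to about 2 mm. A picture is of the moment at which its call begins: read the wrist's pose just before it. calibration takes no time and is no camera call.
A pose or a line that the arm cannot do raises robot.PlanningError and nothing moves.
- robot.close_job(): hands the job in; it is judged then, once.
The state is a dict: "time_s": time; "joint_positions": joint angles; "dq": joint speeds; "joint_torque": joint torques, N m; "tool_pos": TCP position; "eef_rot": TCP orientation; "contact_force": force on the tool from outside, world axes, zero at the start; "torque": the same for the moment, N m; "finger_gap": opening from 0.0 (shut) to 1.0 (fully open); "gripper_force": force on a finger pad.
Only numpy, scipy, OpenCV 4.12 (cv2) and the standard library are available. Lean on these libraries where they do the work, as an engineer would, in place of code of your own. Each camera call takes 0.05 s, during which the arm holds its last target. There are 200 camera calls.

TASK

The drilled steel block is still clamped down in the nest of the drilling fixture. Feel the key into its lock by turning it back and forth while pressing it down until it drops, then turn it anticlockwise to draw the clamp tongue off the block. Press the ejector lever down so that the knockout rod lifts the block, take the block out and set it down flat, holes up, on the bare bench near the fixture; leave the key down in the lock with the tongue drawn back, and do not disturb the loose tools around.

Things in the scene. Friction and masses are not known exactly. Their poses are not given: they have to be found in the camera images.
- fixture: Grey steel drilling fixture, bolted down. Origin on the bench top; x to the back, y toward its lock, z up ('fixture frame'). Base plate x -62..62, y -80..116 mm, 12 mm thick. Nest block x -40..40, y -66..50 mm, top at z 52. Lock block 54 x 54 mm, centred at x 0, y 82, top at z 70. Two gibs (|x| 12..20, y 24..50, top z 67 mm) guide the clamp tongue between them.
- nest (a point): Centre of the floor of the nest's pocket (x 0, y -20, z 27 mm in the fixture frame); axes as the fixture's. The pocket is 37 mm (x) by 72 mm (y), 25 mm deep, with square sides. The knockout rod (16 mm thick) comes up through its middle.
- bore_mouth (a point): Mouth of the lock's vertical key bore, 17.5 mm wide: x 0, y 82, z 70 mm in the fixture frame. 30 mm down is the cam core with a slot (8.4 mm wide, 10 mm deep) for the key's tang. The slot's direction is hidden and differs each time: within 24 degrees either side of the mark, a short line on the lock block's top from the bore toward the nest, along the fixture's y.
- core_top (a point): On the bore's axis at the core's top, z 40 mm in the fixture frame (axes as the fixture's, not the core's). The core is fast on the cam that drives the tongue. 0.2 N m of friction holds it, so light rubbing does not turn it; about 0.25 N m opens it: anticlockwise from above, 57 degrees from wherever the slot stood, to a solid stop. It stays where it is left.
- key: Loose steel key, 78 mm long, upright in the bore. Origin at the tang's lower tip, z up. Tang 14 (x) x 6 (y) x 12 mm, lower 2 mm eased to 13 x 5; stem 16 mm thick; collar 22 mm at z 43..47. At the start the tip stands on the core (z 40 mm, fixture frame), x axis 57 to 80 degrees anticlockwise of the mark. A half turn of the key makes no difference.
- key_wing (a point): Centre of the key's flat wing, 65 mm above the tip: 44 mm wide along the key's x, 12 mm thick along its y, 26 mm tall. Grip it from above across the 12 mm. Pressed out of line it stops on the core, dipping 1 to 2 mm within 20 degrees of the slot; within about 8 degrees it goes down 10 mm (tip to z 30 mm): home, collar 3 mm above the lock block, with 10 degrees of play.
- tongue (a joint): Clamp tongue: flat steel bar 22 mm wide, 10 mm thick (z 53..63 mm), sliding along the fixture's y from the lock block over the end of the work. 0 m: clamping, lapping 8 mm over the work; 0.014 m: fully drawn back toward the lock. The work is free above 0.009 m. The key drives it, 14 mm per rad.
- lever (a joint): Ejector lever at the nest's front (fixture -x side), hinged along y at x -46, y -20, z 38 mm. 0 rad: pad up; 0.4 rad: pad fully down, a solid stop. The knockout rod rises 37.5 mm per rad (15 mm in all). Stiff hinge: 6 N on the pad moves it, 10 N with the work on the rod, and it stays where left. It hardly moves while the tongue clamps the work.
- lever_pad (a point): Middle of the top face of the lever's rubber pad (30 mm along x, 34 mm along y), 70 mm out from the hinge; about 58 mm above the bench at rest and 29 mm when fully down. Press straight down here.
- work_block: The work: drilled steel block 35 x 70 x 25 mm, 0.4 to 0.6 kg, two holes in its top. Origin at the centre of its underside, 70 mm along its y (the fixture's y at the start), z up. It starts down in the pocket, its top flush with the nest, too low to grip; with the lever down it stands 15 mm proud and can be gripped from above across the 35 mm, at its middle.
- pliers: Bystander: red-handled pliers lying flat, 200 x 55 x 14 mm, 200 mm along its x, origin at the centre of its underside.
- file: Bystander: flat file with a wooden handle, 308 x 26 x 28 mm, lying along its x left of the fixture, origin under its centre.
- bolt: Bystander: large hexagon bolt, 26 x 83 x 28 mm, lying along its y, origin under its centre.
- tape: Bystander: yellow tape measure, 64 x 87 x 37 mm, origin under its centre. The bench in front of the fixture's lock block, between the lever and this tape, is bare.

How it is judged:
By the outcome, as a careful person would: the job done as asked, in the order asked, and still so for the second after the job is handed in, with the robot touching nothing.
It also fails if it takes over 64 s, if anything falls off the work surface, if the arm or the gripper's body presses on something with over 40 N, if the wrist force passes 120 N, or if a joint passes its speed limit or range.

## Working session

There is one attempt and no reset: what is moved stays moved. The work goes in short steps, each a Python script; the robot and the scene stay as the last script left them, time stands still between calls to the robot, and variables do not carry over. Pictures are saved under pics/ and viewed, at most 10 in all, crops included, and the job is handed in when it is done.

```bash
mkdir -p pics; ls
python3 - <<'E'
from station import robot, vision
import cv2,numpy as np
for n in("scene","top"):
    c=vision.calibration(n); print(n,{k:np.round(v,4).tolist() if not isinstance(v,str) else v for k,v in c.items()})
    cv2.imwrite(f"pics/{n}0.png",cv2.cvtColor(vision.grab_frame(n),cv2.COLOR_RGB2BGR))
c=vision.calibration("wrist");print({k:np.round(v,4).tolist() for k,v in c.items()})
print(robot.sense())
E
```

```text
pics
station.py
scene {'mtx': [[452.0463, 0.0, 281.8968], [0.0, 452.0463, 202.7621], [0.0, 0.0, 1.0]], 'extrinsics': [[-0.4754, -0.8797, -0.0116, 0.2822], [0.6731, -0.3722, 0.639, -0.344], [-0.5665, 0.296, 0.7691, -0.9394], [0.0, 0.0, 0.0, 1.0]]}
top {'mtx': [[392.7821, 0.0, 280.9612], [0.0, 392.7821, 209.4192], [0.0, 0.0, 1.0]], 'extrinsics': [[-0.0163, -0.9998, -0.0148, 0.0748], [0.9835, -0.0187, 0.1798, -0.4787], [-0.18, -0.0116, 0.9836, -0.8525], [0.0, 0.0, 0.0, 1.0]]}
{'mtx': [[353.0132, 0.0, 279.9343], [0.0, 353.0132, 211.2002], [0.0, 0.0, 1.0]], 'T_tool_cam': [[-0.0001, 0.948, 0.3182, 0.0823], [1.0, 0.0001, 0.0001, 0.0008], [0.0, 0.3182, -0.948, -0.142], [0.0, 0.0, 0.0, 1.0]]}
{'time_s': 0.1, 'joint_positions': array([69.74487066, 17.85780352,  0.80075179, 86.68246771, -0.25128871,
       75.58344684, -1.55983106]), 'dq': array([-0.03809143,  0.01286516,  0.05762734, -0.20161109,  0.17635996,
       -0.04757858,  0.004681  ]), 'joint_torque': array([ 1.08179898e-03, -3.80855942e+01,  1.46676376e-01, -2.31243181e+01,
        1.22248897e-02,  7.99827656e-03,  1.05358870e-05]), 'tool_pos': array([ 0.16855363, -0.52285741,  0.23031311]), 'eef_rot': array([-1.79878160e+02,  5.62436333e-03,  1.78700437e+01]), 'contact_force': array([ 0.1725746 , -0.33917212, -0.19821311]), 'torque': array([ 0.04430884, -0.01770704,  0.01381695]), 'gripper_force': 0.0, 'finger_gap': 1.0014415674287585}
```

View pics/top0.png

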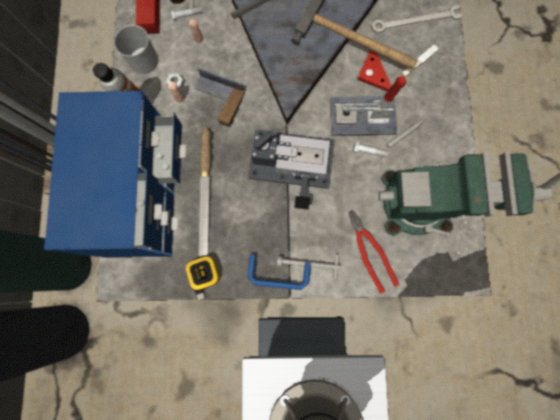

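View pics/scene0.png

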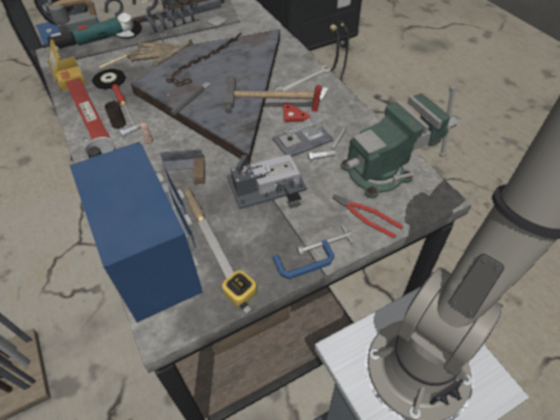

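The top view shows the fixture near (290,158). Its lock block is at about (264,150), the lever pad at (302,201) and the tape at (202,272). The bench around (245,215) is bare. Next I'll get a wrist close-up.

```bash
cat > h.py <<'E'
from station import robot, vision
import numpy as np, cv2
from scipy.spatial.transform import Rotation as R
F=np.diag([1.,-1,-1])
def cam(name):
    c=vision.calibration(name)
    if name!="wrist": return np.array(c["mtx"]),np.linalg.inv(c["extrinsics"])
    s=robot.sense(); T=np.eye(4); T[:3,:3]=R.from_euler("xyz",s["eef_rot"],degrees=True).as_matrix(); T[:3,3]=s["tool_pos"]
    return np.array(c["mtx"]),T@np.array(c["T_tool_cam"])
def snap(name,f):
    K,T=cam(name); im=vision.grab_frame(name); cv2.imwrite(f"pics/{f}.png",cv2.cvtColor(im,cv2.COLOR_RGB2BGR))
    np.savez(f"pics/{f}.npz",K=K,T=T); return K,T
def back(K,T,px,z):
    d=T[:3,:3]@F@np.linalg.inv(K)@np.array([px[0],px[1],1.]); return T[:3,3]+d*(z-T[2,3])/d[2]
def proj(K,T,P):
    p=(np.atleast_2d(P)-T[:3,3])@T[:3,:3]@F; q=p@K.T; return q[:,:2]/q[:,2:]
E
python3 - <<'E'
from h import *
K,T=cam("top")
for px,z in [((290,158),.03),((264,150),.07),((302,201),.058),((202,272),.037),((245,215),0),((370,245),0),((205,290),0),((250,260),.02)]: print(px,back(K,T,px,z).round(3))
p=back(K,T,(290,158),.03)
for yaw in (0,180):
  for dx in(-.06,-.1):
    q=[p[0]+dx,p[1],.33]; print(yaw,dx,robot.inverse_kinematics(q,[180,0,yaw]))
E
```

```text
(290, 158) [0.606 0.043 0.03 ]
(264, 150) [0.614 0.102 0.07 ]
(302, 201) [0.496 0.018 0.058]
(202, 272) [0.342 0.246 0.037]
(245, 215) [0.476 0.153 0.   ]
(370, 245) [ 0.399 -0.141  0.   ]
(205, 290) [0.302 0.246 0.   ]
(250, 260) [0.368 0.139 0.02 ]
0 -0.06 [  23.97288278   20.78101609  -43.67527881   74.19851603   14.18299604
   90.43972481 -107.6706334 ]
0 -0.1 [  28.60191226   15.69507228  -46.02412252   80.36216313   11.22891235
   88.62438848 -106.606942  ]
180 -0.06 [ 27.34512117  22.1884495  -49.46475584  74.074666    16.68239823
  91.03379414  70.3784948 ]
180 -0.1 [ 31.59162445  16.72004053 -50.56038003  80.26776727  12.83961142
  88.95512158  72.012103  ]
```

Run:
```python
from h import *
robot.move_to([.555,.055,.27],[180,0,180]) 
snap("wrist","w1"); s=robot.sense(); print(s["time_s"],s["tool_pos"],s["joint_positions"].round(1))
for yaw in range(-180,180,30): print(yaw,np.round(robot.inverse_kinematics([.614,.102,.13],[180,0,yaw]),0) if robot.inverse_kinematics([.614,.102,.13],[180,0,yaw]) is not None else None)
```

```text
2.625 [0.55520901 0.05347259 0.26974887] [ 26.5  24.6 -49.3  79.8  18.6  83.9  67.7]
-180 [ 17.  37. -45.  82.  27.  72.  59.]
-150 [ 20.  39. -51.  82.  31.  73.  87.]
-120 [ 22.  42. -56.  81.  35.  75. 114.]
-90 [ 25.  45. -62.  81.  40.  78. 141.]
-60 [ 27.  48. -68.  81.  44.  80. 168.]
-30 [ -48.   44.   64.   85.  -40.   77. -101.]
0 [-48.  44.  64.  85. -40.  77. -71.]
30 [ -0.  31. -16.  82.   9.  68. -78.]
60 [  3.  32. -21.  82.  12.  68. -50.]
90 [  7.  33. -27.  82.  15.  69. -22.]
120 [ 10.  34. -33.  82.  19.  70.   5.]
150 [ 14.  36. -39.  82.  23.  71.  32.]
```

View pics/w1.png

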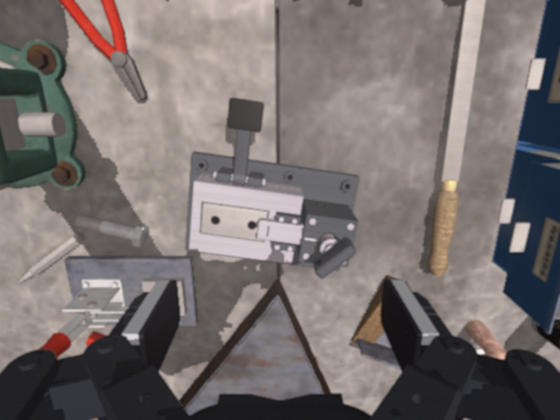

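The wrist view shows the fixture turned about 8°. The lever pad is at (245,114), the pocket with the work at about (235,222), and the key wing at about (336,258). I'll enlarge it to get features to fit.

Run:
```python
import cv2
im=cv2.imread("pics/w1.png")[140:285,180:370]
cv2.imwrite("pics/w1c.png",cv2.resize(im,None,fx=4,fy=4,interpolation=cv2.INTER_CUBIC))
```

```text
(no output)
```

View pics/w1c.png

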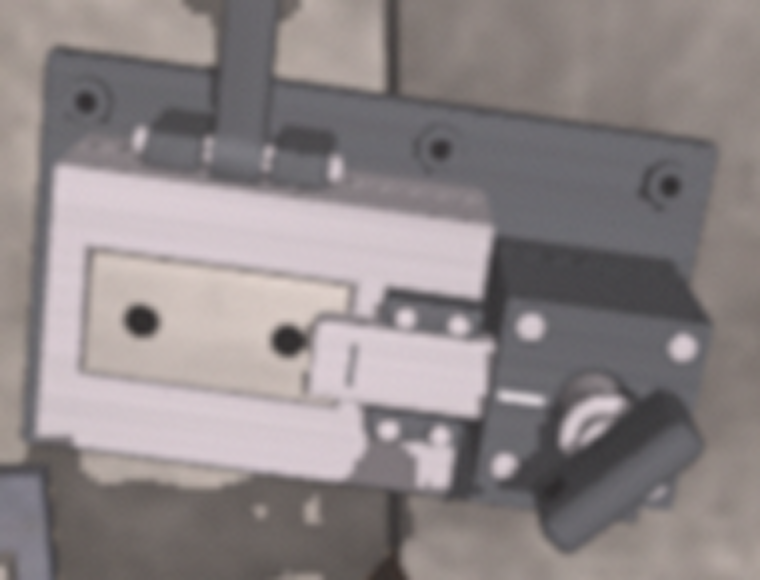

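```bash
cat > fit.py <<'E'
from h import *
from scipy.optimize import least_squares
d=np.load("pics/w1.npz");K,T=d["K"],d["T"]
pts=[(-62,-80,12,50,50),(-62,116,12,715,147),(-40,-66,52,57,163),(-40,50,52,495,226),(40,-66,52,38,437),(40,50,52,448,494),(-18.5,-56,52,89,248),(-18.5,16,52,354,287),(18.5,-56,52,80,372),(-27,55,70,502,295),(-27,109,70,710,323)]
A=np.array(pts,float); P=A[:,:3]/1e3; px=A[:,3:]/4-.375+[180,140]
def W(P,q): c,s=np.cos(q[2]),np.sin(q[2]); P=np.atleast_2d(P); return np.c_[q[0]+c*P[:,0]-s*P[:,1],q[1]+s*P[:,0]+c*P[:,1],P[:,2]+(q[3] if len(q)>3 else 0)]
def toc(p): return (p-[180,140]+.375)*4
if __name__=="__main__":
    for q0 in ([.606,.03,-.14],[.606,.03,-.14,0]):
        r=least_squares(lambda q:(proj(K,T,W(P,q))-px).ravel(),q0,loss="soft_l1"); print(r.x,np.degrees(r.x[2]))
        print((proj(K,T,W(P,r.x))-px).round(1).tolist())
    q=least_squares(lambda q:(proj(K,T,W(P,q))-px).ravel(),[.606,.03,-.14],loss="soft_l1").x
    np.save("q.npy",q)
    im=cv2.imread("pics/w1c.png"); 
    b=W([0,.082,0],q)[0]
    for th in (57,64,71):
        a=q[2]-np.pi/2+np.radians(th); box=[(x,y,z) for z in(.118,.092) for x,y in((.022,.006),(-.022,.006),(-.022,-.006),(.022,-.006))]
        c=toc(proj(K,T,W(box,[b[0],b[1],a]))); print(th,c[:4].round().tolist(),c[4:].round().tolist())
        if th==57:
            for k in(0,4): cv2.polylines(im,[c[k:k+4].astype(int).reshape(-1,1,2)],True,(0,255,0) if k==0 else (0,0,255),1)
    for p in toc(proj(K,T,W(P,q))): cv2.circle(im,tuple(p.astype(int)),4,(255,0,255),1)
    cv2.imwrite("pics/w1o.png",im)
E
python3 fit.py
```

```text
[ 0.61003008  0.02160608 -0.14807624] -8.484143745950988
[[-1.5, -0.5], [2.0, -0.2], [-0.4, 0.1], [-0.3, -0.1], [-0.5, 0.8], [-0.3, 0.1], [-0.3, -0.3], [0.4, -0.8], [-0.6, 0.6], [1.7, 0.3], [1.4, 0.4]]
[ 0.611448    0.02113043 -0.14850768 -0.00455843] -8.508863014831046
[[-0.8, 0.1], [0.7, 0.2], [0.3, 0.4], [-1.0, -0.0], [0.2, 0.2], [-0.8, -0.5], [0.2, -0.3], [0.1, -0.9], [-0.0, 0.2], [0.9, 0.1], [-0.1, 0.3]]
57 [[573.0, 568.0], [706.0, 440.0], [668.0, 408.0], [535.0, 538.0]] [[561.0, 516.0], [684.0, 395.0], [649.0, 365.0], [526.0, 487.0]]
64 [[583.0, 572.0], [699.0, 431.0], [657.0, 403.0], [542.0, 546.0]] [[571.0, 519.0], [678.0, 386.0], [639.0, 361.0], [532.0, 495.0]]
71 [[595.0, 575.0], [691.0, 423.0], [645.0, 400.0], [550.0, 554.0]] [[581.0, 522.0], [670.0, 379.0], [628.0, 358.0], [540.0, 502.0]]
```

View pics/w1o.png

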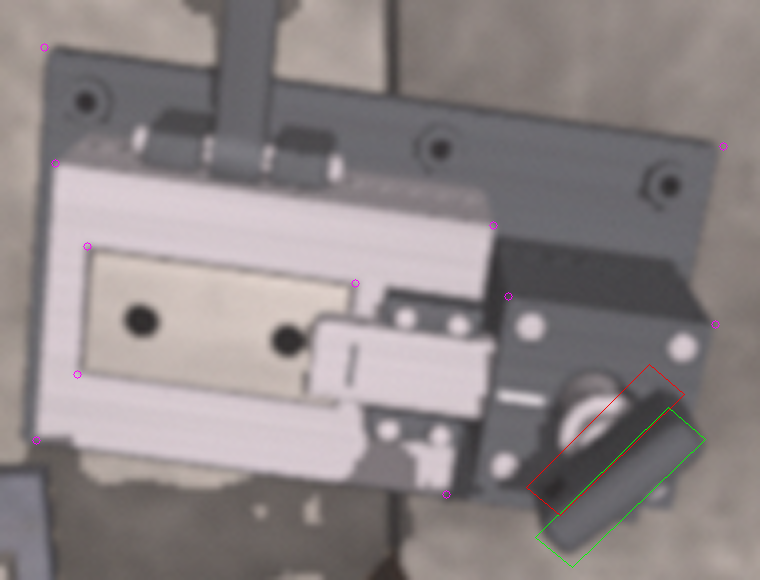

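Run:
```python
from h import *
from fit import W
q=np.load("q.npy"); b=W([0,.082,0],q)[0]; print(b)
robot.move_to([b[0],b[1],.215],[180,0,137]); robot.pause(.2)
K,T=snap("wrist","w2"); s=robot.sense(); print(s["time_s"],s["tool_pos"],s["joint_positions"].round(1),s["contact_force"])
im=cv2.imread("pics/w2.png"); cv2.imwrite("pics/w2c.png",cv2.resize(im[60:320,100:460],None,fx=2.2,fy=2.2,interpolation=cv2.INTER_CUBIC))
```

```text
[0.62212801 0.10270873 0.        ]
3.65 [0.62227436 0.10199679 0.21579822] [ 11.9  32.5 -37.8  73.1  19.5  80.6  22.4] [-0.56038829  0.84815804  0.00177173]
```

View pics/w2c.png

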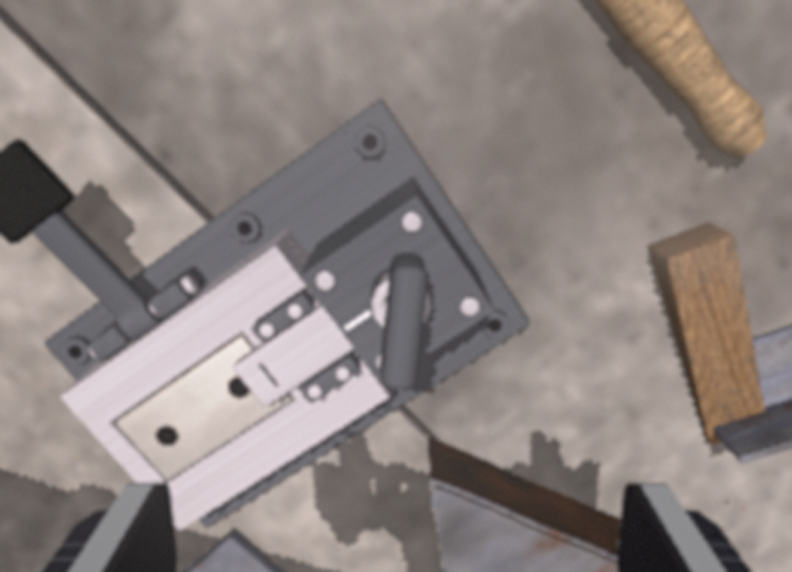

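The close-up shows the wing from (408,258) to (400,388) and the mark at (345,328)–(368,313). I'll fit both views together and overlay the key.

```bash
cat > fit2.py <<'E'
from h import *
from fit import W,P as P1,px as px1,K,T as T1
from scipy.optimize import least_squares
T2=np.load("pics/w2.npz")["T"]
A=np.array([(-62,116,12,381,100),(62,116,12,527,322),(-62,-80,12,47,343),(-40,50,52,280,247),(40,50,52,389,399),(-40,-66,52,63,396),(-18.5,-56,52,112,421),(-18.5,16,52,243,335),(-27,109,70,412,199)],float)
P2=A[:,:3]/1e3; px2=A[:,3:]/2.2-.27+[100,60]
Ktop,Ttop=cam("top")
def res(q): return np.r_[(proj(K,T1,W(P1,q))-px1).ravel(),(proj(K,T2,W(P2,q))-px2).ravel()]
for q0 in([.61,.02,-.148],[.61,.02,-.148,0]):
    q=least_squares(res,q0,loss="soft_l1").x; print(q,np.degrees(q[2]))
    if len(q0)==3: np.save("q.npy",q); qq=q
    print((proj(K,T2,W(P2,q))-px2).round(1).tolist())
q=least_squares(lambda q:(proj(K,T2,W(P2,q))-px2).ravel(),[.61,.02,-.148],loss="soft_l1").x;print("w2 only",q,np.degrees(q[2]))
print("top cam: lock centre, pad", proj(Ktop,Ttop,W([[0,.082,.07],[-.116,-.02,.058]],q)))
b=W([0,.082,0],q)[0]
im=cv2.imread("pics/w2.png")[150:260,230:330]; big=[]
f=5
for th in(None,50,57,64):
    o=cv2.resize(im,None,fx=f,fy=f,interpolation=cv2.INTER_CUBIC)[:, 50:420]
    if th:
        a=q[2]-np.pi/2+np.radians(th); box=[(x,y,z) for z in(.118,.092) for x,y in((.022,.006),(-.022,.006),(-.022,-.006),(.022,-.006))]
        c=(proj(K,T2,W(box,[b[0],b[1],a]))-[230,150]+.4)*f-[50,0]
        for k in(0,4): cv2.polylines(o,[c[k:k+4].astype(int).reshape(-1,1,2)],True,(0,255,0) if k==0 else (0,0,255),1)
    big.append(o[:,:199] if 0 else o)
m=np.vstack([np.hstack(big[:2]),np.hstack(big[2:])]); cv2.imwrite("pics/key.png",cv2.resize(m,(400,590)) if 0 else cv2.resize(m,None,fx=.54,fy=.54,interpolation=cv2.INTER_AREA))
E
python3 fit2.py
```

```text
[ 0.61046307  0.02151736 -0.14932847] -8.555890867697382
[[0.1, -1.1], [2.5, 1.6], [-3.1, 0.1], [-2.0, -0.6], [0.1, -0.8], [-1.7, 0.4], [-0.7, 0.7], [-0.5, -0.8], [2.3, -1.6]]
[ 0.61134539  0.02072088 -0.1485246  -0.0041353 ] -8.509832471318965
[[0.1, -0.0], [1.8, 1.3], [-1.2, -0.0], [-1.3, -0.3], [0.2, -1.4], [0.3, -0.1], [1.0, 0.1], [0.4, -1.0], [2.1, -1.0]]
w2 only [ 0.61102539  0.02147359 -0.15033639] -8.613640920650866
top cam: lock centre, pad [[263.89010674 145.93300009]
 [301.73064363 202.06096152]]
```

View pics/key.png

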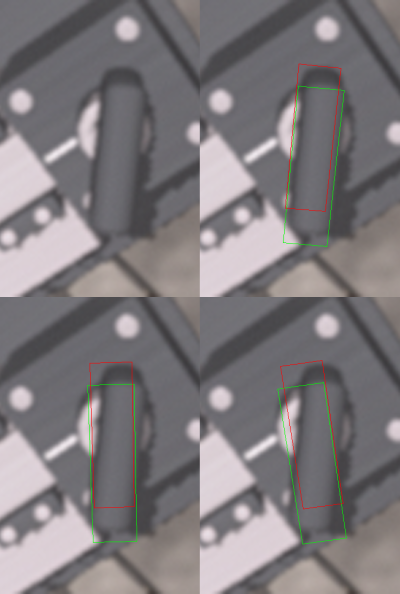

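The key sits about 52–54° off the mark, centred within 1–2 mm of prediction. I'll grip it at world yaw about 134.5° and check the forces.

```bash
cat >> h.py <<'E'
def st(t=""):
    s=robot.sense(); print(t,"t%.2f"%s["time_s"],s["tool_pos"].round(4),s["eef_rot"].round(1),"F",s["contact_force"].round(1),"M",s["torque"].round(2),"gap %.3f g%.0f"%(s["finger_gap"],s["gripper_force"]),flush=True); return s
E
python3 - <<'E'
from h import *
robot.line_to([.6232,.1033,.15],[180,0,134.5],velocity=.2); st()
print(robot.line_to([.6232,.1033,.0905],velocity=.08,f_stop=8)); st("down")
robot.gripper_to(0.05,30); st("grip")
snap("wrist","w3")
E
```

```text
t4.12 [0.6233 0.1031 0.1504] [180.   -0.  134.5] F [ 0.6  0.2 -0.3] M [-0.03 -0.05 -0.05] gap 1.001 g0
False
down t5.02 [0.6236 0.1036 0.0909] [179.9   0.  134.5] F [ 0.3 -0.3  0.9] M [0.02 0.02 0.02] gap 0.999 g0
grip t5.68 [0.6232 0.1032 0.0907] [-180.     0.   134.5] F [-0.6 -1.   1. ] M [-0.09  0.14 -0.01] gap 0.135 g29
```

Run:
```python
from h import *
robot.gripper_to(0.05,60)
x,y=.6232,.1032; z0=None; yaw=134.5
def press(yaw,f=9):
    robot.line_to([x,y,.072],[180,0,yaw],velocity=.05,f_stop=f); return st("press %.1f"%yaw)
z0=press(yaw)["tool_pos"][2]
while yaw>108:
    yaw-=9
    s=robot.sense(); robot.line_to([x,y,s["tool_pos"][2]],[180,0,yaw],velocity=.05); s=st("turned")
    s=press(yaw)
    if s["tool_pos"][2]<z0-.005 or max(abs(s["contact_force"]))>25: break
```

```text
press 134.5 t6.16 [0.6233 0.1032 0.0904] [-1.800e+02  1.000e-01  1.345e+02] F [-0.9  0.2  6.5] M [-0.13  0.34 -0.02] gap 0.130 g64
turned t6.47 [0.6231 0.1032 0.0907] [-180.     0.   125.6] F [-2.1 -1.8  4.1] M [-0.15  0.35 -0.03] gap 0.132 g63
press 125.5 t6.67 [0.6231 0.1032 0.0903] [-180.     0.   125.6] F [-1.4 -1.4  6.1] M [-0.12  0.37 -0.01] gap 0.123 g64
turned t6.98 [0.623  0.1031 0.0905] [-180.     0.   116.7] F [-1.9 -1.3  4.3] M [-0.19  0.53  0.02] gap 0.131 g63
press 116.5 t7.19 [0.623  0.1031 0.0901] [-180.     0.   116.7] F [-1.4 -0.3  6.1] M [-0.12  0.43  0.01] gap 0.129 g64
turned t7.50 [0.623  0.103  0.0903] [-180.     0.   107.8] F [-2.6 -1.4  5.1] M [-0.27  0.66 -0.  ] gap 0.127 g63
press 107.5 t7.71 [0.623  0.103  0.0898] [-1.800e+02  1.000e-01  1.078e+02] F [-2.   0.1  6. ] M [-0.07  0.36 -0.04] gap 0.128 g63
```

```bash
cat > turn.py <<'E'
from h import *
x,y=.6231,.1031
def press(yaw,f=11):
    robot.line_to([x,y,.072],[180,0,yaw],velocity=.05,f_stop=f); return st("press %.1f"%yaw)
def sweep(yaw,end,step,zhome=.084,f=11):
    while (end-yaw)*step>0:
        yaw+=step
        s=robot.sense(); robot.line_to([x,y,s["tool_pos"][2]-.0005],[180,0,yaw],velocity=.05)
        s=press(yaw,f)
        if s["tool_pos"][2]<zhome: print("HOME"); return True
        if np.abs(s["contact_force"]).max()>30 or abs(s["torque"][2])>.18: print("stop"); return False
    return False
E
python3 - <<'E'
from turn import *
sweep(107.5,54,-5)
E
```

```text
press 102.5 t8.17 [0.6227 0.1029 0.0883] [-180.     0.   102.8] F [-0.4 -0.3  2.1] M [ 0.03  0.01 -0.11] gap 0.128 g63
press 97.5 t8.62 [0.6228 0.103  0.0878] [-1.80e+02  1.00e-01  9.77e+01] F [-1.4 -0.6  6.2] M [-0.06  0.41 -0.1 ] gap 0.128 g64
press 92.5 t9.11 [0.6222 0.1028 0.0819] [-179.9    0.    92.6] F [  4.    2.3 -11.5] M [ 0.49 -1.06 -0.27] gap 0.132 g62
HOME
```

Run:
```python
from turn import *
robot.pause(.2); s=st()
for yw in (92.5,90,88): 
    robot.line_to([x,y,robot.sense()["tool_pos"][2]],[180,0,yw],velocity=.03)
    s=press(yw,12)
    if s["tool_pos"][2]<.0812: break
robot.pause(.2); st()
```

```text
t9.31 [0.6221 0.1027 0.0812] [-179.8    0.    92.6] F [  5.1   2.6 -13.9] M [ 0.55 -1.43 -0.22] gap 0.129 g61
press 92.5 t9.78 [0.6228 0.103  0.0808] [-1.80e+02  1.00e-01  9.25e+01] F [-0.6  0.3  5.5] M [ 0.01  0.39 -0.23] gap 0.129 g64
 t9.98 [0.6228 0.103  0.0808] [-1.80e+02  1.00e-01  9.24e+01] F [-0.8 -0.2  5.5] M [ 0.01  0.37 -0.26] gap 0.127 g64
```

Run:
```python
from turn import *
yaw=92.5
while yaw<165:
    yaw+=6 if yaw<138 else 3
    robot.line_to([x,y,.0805],[180,0,yaw],velocity=.05); s=st("%.1f"%yaw)
    if abs(s["torque"][2])>.7 or abs(s["eef_rot"][2]-yaw)>3: break
```

```text
98.5 t10.24 [0.6228 0.103  0.0808] [-180.     0.    98.4] F [-2.9 -0.6  0.9] M [-0.07  0.44 -0.22] gap 0.128 g63
104.5 t10.50 [0.6229 0.1031 0.0808] [-180.    -0.   104.3] F [-1.7 -0.2  2.4] M [-0.02  0.62 -0.14] gap 0.126 g63
110.5 t10.76 [0.6229 0.1032 0.0808] [-180.    -0.   110.3] F [-2.7 -0.6  2.9] M [-0.08  0.66 -0.17] gap 0.123 g63
116.5 t11.02 [0.6229 0.1032 0.0808] [-180.    -0.   116.3] F [-2.8 -0.4  4.6] M [-0.08  0.77 -0.15] gap 0.128 g64
122.5 t11.28 [0.623  0.1033 0.0808] [-180.    -0.   122.3] F [-3.9 -0.1  4.6] M [-0.01  0.93 -0.23] gap 0.126 g64
128.5 t11.53 [0.623  0.1034 0.0808] [180.   -0.  128.3] F [-3.5 -0.3  5.2] M [-0.01  0.95 -0.2 ] gap 0.129 g64
134.5 t11.79 [0.623  0.1035 0.0808] [180.   -0.  134.3] F [-3.8 -0.   5.1] M [ 0.01  0.97 -0.22] gap 0.129 g64
140.5 t12.05 [0.6229 0.1035 0.0808] [180.   -0.  140.3] F [-4.8 -0.5  4.8] M [-0.02  0.97 -0.21] gap 0.129 g64
143.5 t12.30 [0.6229 0.1035 0.0808] [180.   -0.  143.3] F [-2.5 -0.6  5. ] M [ 0.03  1.01 -0.23] gap 0.130 g64
146.5 t12.55 [0.6229 0.1036 0.0808] [180.   -0.  146.3] F [-3.5 -0.7  4.9] M [ 0.    1.04 -0.22] gap 0.132 g64
149.5 t12.80 [0.6229 0.1036 0.0808] [180.   -0.  149.3] F [-3.  -0.2  5.9] M [ 0.06  1.01 -0.32] gap 0.130 g64
152.5 t13.05 [0.6229 0.1036 0.0808] [180.   -0.  152.3] F [-3.9 -1.2  6.1] M [ 0.15  1.02 -0.46] gap 0.126 g65
155.5 t13.30 [0.6229 0.1037 0.0808] [ 1.800e+02 -1.000e-01  1.552e+02] F [-3.   0.5  4.5] M [ 0.09  1.06 -0.64] gap 0.126 g66
158.5 t13.55 [0.623  0.1035 0.0808] [180.   -0.  158.2] F [-3.9  0.1  4.9] M [ 0.1   1.1  -0.52] gap 0.131 g66
161.5 t13.80 [0.623  0.1034 0.0808] [179.9  -0.  161.2] F [-3.  -0.2  5.4] M [ 0.09  0.99 -0.7 ] gap 0.126 g67
```

Run:
```python
from turn import *
from fit import W
q=np.array([.611,.0212,-.149]); np.save("qf.npy",q)
robot.line_to([x,y,.0808],[180,0,154],velocity=.05); st("relax")
robot.gripper_to(.45); st("open")
robot.line_to([x,y,.16],velocity=.15); st("up")
K,T=snap("wrist","w4")
p=W([-.116,-.02,.058],q)[0]; print(p)
robot.gripper_to(0,40)
robot.move_to([p[0],p[1],.12],[180,0,81.4]); st()
robot.line_to([p[0],p[1],.065],velocity=.15,f_stop=8); st()
hit=robot.line_to([p[0]-.001,p[1],.020],velocity=.05,f_stop=25); print(hit); st("pressed")
robot.line_to([p[0],p[1],.12],velocity=.2); st("up")
```

```text
relax t14.08 [0.6231 0.1031 0.0808] [180.  -0. 154.] F [-2.6 -0.3  4.1] M [ 0.11  0.81 -0.69] gap 0.126 g66
open t14.47 [0.6235 0.103  0.0806] [180.   0. 154.] F [ 0.2  0.3 -1. ] M [-0.02 -0.04 -0.02] gap 0.449 g0
up t15.14 [0.6226 0.1028 0.1593] [-179.9   -0.   154. ] F [ 0.8 -0.5 -0.8] M [ 0.02  0.02 -0.02] gap 0.450 g0
[0.49331629 0.01864172 0.058     ]
 t16.61 [0.4943 0.0193 0.1206] [ 1.799e+02 -1.000e-01  8.150e+01] F [-0.8  0.6  0.4] M [ 0.01 -0.03  0.02] gap -0.001 g0
 t17.12 [0.494  0.0193 0.0652] [180.   -0.   81.5] F [0.3 0.9 0.5] M [-0.03 -0.02  0.05] gap 0.001 g0
True
pressed t17.83 [0.4925 0.0191 0.0309] [-1.80e+02  1.00e-01  8.14e+01] F [-3.5 -0.1 11.8] M [-0.13  0.71 -0.  ] gap -0.005 g6
up t18.43 [0.4926 0.0183 0.1191] [-1.799e+02  1.000e-01  8.140e+01] F [ 0.3 -0.4 -0.9] M [-0.03  0.06 -0.01] gap 0.000 g0
```

View pics/w4.png

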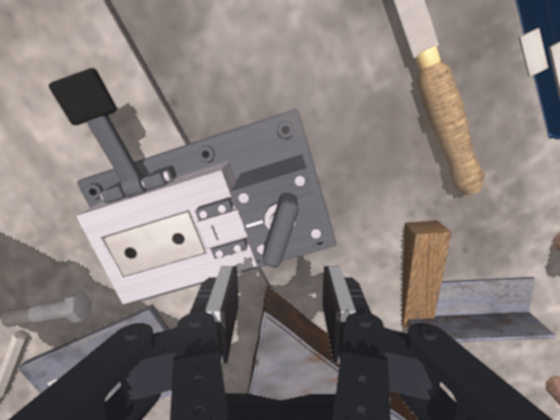

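The picture shows the tongue at (222,230) drawn clear of the work, with both holes visible and the key down. The pad reached 31 mm against a nominal 29 mm, so I'll press once more, harder, and then look.

Run:
```python
from h import *
from fit import W
q=np.load("qf.npy"); p=W([-.118,-.02,.03],q)[0]
robot.line_to([p[0],p[1],.04],velocity=.2,f_stop=10); st()
print(robot.line_to([p[0],p[1],.018],velocity=.03,f_stop=32)); st("pressed")
robot.line_to([p[0],p[1],.14],velocity=.2)
c=W([0,-.02,0],q)[0]; print(c)
robot.gripper_to(.75,60)
robot.move_to([c[0],c[1],.17],[180,0,81.4]); st()
snap("wrist","w5")
```

```text
t18.98 [0.4907 0.0191 0.0392] [-179.8    0.    81.4] F [ 0.7 -0.5  0.1] M [-0.01 -0.05  0.06] gap 0.003 g0
True
pressed t19.48 [0.4927 0.0189 0.0309] [1.799e+02 1.000e-01 8.140e+01] F [-3.9  0.2  9.9] M [-0.13  0.7  -0.02] gap -0.002 g6
[0.60803101 0.0014216  0.        ]
 t21.36 [0.6081 0.0015 0.1695] [-179.9   -0.    81.4] F [-0.9  0.2 -0.5] M [-0.01  0.03 -0.03] gap 0.749 g0
```

View pics/w5.png

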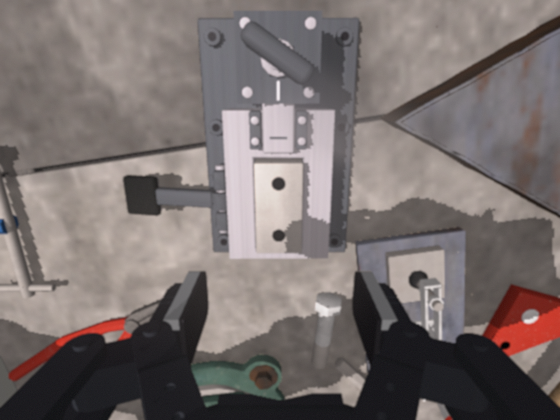

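Run:
```python
from h import *
from fit import W
d=np.load("pics/w5.npz");K,T=d["K"],d["T"];q=np.load("qf.npy")
# check block top centre: holes midpoint and end edges
for px in((278.5,184),(278.5,237)): 
    w=back(K,T,px,.067); r=w[:2]-q[:2]; c,s=np.cos(q[2]),np.sin(q[2]); print(w, (c*r[0]+s*r[1])*1e3,(-s*r[0]+c*r[1])*1e3)
for z in(.052,.067): print(z,proj(K,T,W([[-.0175,-.055,z],[.0175,-.055,z],[.0175,.015,z],[-.0175,.015,z]],q)).round(0).tolist())
c=W([0,-.02,0],q)[0]
robot.gripper_to(.56,60)
robot.line_to([c[0],c[1],.075],velocity=.15,f_stop=10); st()
print(robot.line_to([c[0],c[1],.043],velocity=.04,f_stop=6)); s=st("touch")
```

```text
[0.61064365 0.02114517 0.067     ] -0.3442661643900246 -0.10711941835513655
[ 0.60447219 -0.01919831  0.067     ] -0.45838588965700555 -40.91974718400512
0.052 [[257.0, 246.0], [301.0, 246.0], [303.0, 159.0], [255.0, 159.0]]
0.067 [[256.0, 254.0], [302.0, 254.0], [304.0, 163.0], [254.0, 163.0]]
 t22.50 [0.6089 0.0017 0.076 ] [179.9  -0.   81.4] F [-1.   0.6  1.4] M [ 0.01 -0.03 -0.01] gap 0.562 g0
True
touch t23.12 [0.6077 0.0013 0.0496] [-180.     0.    81.4] F [-1.3  0.6  4.6] M [-0.05  0.07  0.01] gap 0.556 g2
```

Run:
```python
from h import *
from fit import W
q=np.load("qf.npy"); c=W([0,-.02,0],q)[0]; t=W([-.125,.09,0],q)[0]; print(t)
robot.line_to([c[0],c[1],.052],velocity=.05)
robot.gripper_to(.2,100); st("grip")
robot.line_to([c[0],c[1],.075],velocity=.05); st("lift")
robot.line_to([c[0],c[1],.14],velocity=.12); st("lift2")
robot.line_to([t[0],t[1],.12],[180,0,81.4],velocity=.15); st()
robot.line_to([t[0],t[1],.03],velocity=.12); st()
snap("scene","s2")
print(robot.line_to([t[0],t[1],.004],velocity=.03,f_stop=5)); st("down")
```

```text
[0.50074543 0.12875896 0.        ]
grip t23.65 [0.6075 0.0014 0.0519] [-179.8    0.    81.4] F [-1.7  0.5  2. ] M [0.02 0.38 0.  ] gap 0.380 g101
lift t24.26 [0.608  0.0014 0.075 ] [-179.9    0.    81.4] F [-0.2 -0.9 -5. ] M [0.02 0.03 0.08] gap 0.380 g100
lift2 t24.95 [0.6073 0.0012 0.1392] [-1.798e+02  1.000e-01  8.140e+01] F [-0.2 -0.1 -5.9] M [ 0.02 -0.   -0.03] gap 0.383 g100
 t26.22 [0.5018 0.1274 0.1201] [179.9   0.   81.3] F [ 0.7  0.2 -6.2] M [0.02 0.04 0.05] gap 0.378 g100
 t27.12 [0.5017 0.1291 0.0308] [ 1.799e+02 -1.000e-01  8.140e+01] F [ 0.7  1.1 -5.3] M [-0.06 -0.05 -0.03] gap 0.381 g100
True
down t27.81 [0.5006 0.1286 0.011 ] [-180.     0.    81.4] F [-0.8  0.1  4.5] M [-0.12  0.09  0.01] gap 0.380 g101
```

Run:
```python
from h import *
robot.gripper_to(.62); st("open")
p=robot.sense()["tool_pos"]
robot.line_to([p[0],p[1],.13],velocity=.15); st()
robot.line_to([p[0]-.03,p[1]-.02,.22],[180,0,81.4],velocity=.25)
robot.pause(.2); snap("wrist","w6"); snap("top","t6"); st()
a=cv2.imread("pics/w6.png"); b=cv2.imread("pics/t6.png")[90:310,150:420]
cv2.imwrite("pics/fin.png",np.hstack([cv2.resize(a,(400,300)),cv2.resize(b,(368,300))]))
```

```text
open t28.14 [0.4987 0.1278 0.0094] [-1.798e+02  1.000e-01  8.140e+01] F [-0.9  0.1  0.2] M [-0.03 -0.04  0.01] gap 0.618 g0
 t29.10 [0.4979 0.1275 0.1291] [-179.6    0.2   81.4] F [-1.  -0.6  0. ] M [ 0.05 -0.05 -0.06] gap 0.623 g0
 t29.94 [0.4681 0.1078 0.2188] [-179.9    0.    81.4] F [-0.6 -0.9 -0.1] M [-0.03 -0.   -0.03] gap 0.619 g0
```

View pics/fin.png

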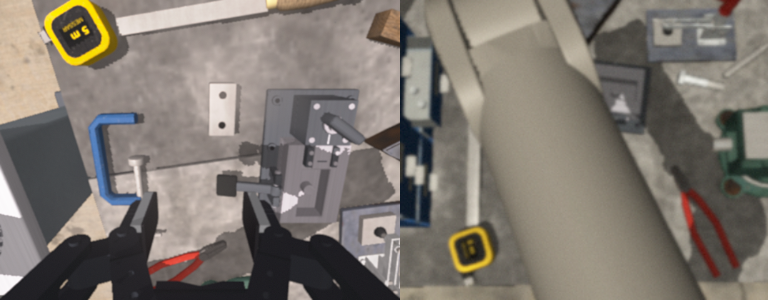

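The block is flat with its holes up at (223,109) on bare bench. The pocket is empty, the key is in the lock with the tongue drawn back, and the tools look undisturbed.

```bash
python3 -c "
from station import robot, vision
print(robot.close_job())"
```

```text
the job is handed in; nothing more can be done
None
```

The job is done and handed in at about 30 s: the key is down in the lock with the tongue drawn back, and the block is flat, holes up, on the bare bench near the fixture, with no loose tools seen to have moved.

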